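# Locate a V-block and pump a ratchet clamp shut on it

### The arm

A 6-joint arm with a two-finger parallel gripper is mounted at the origin on a cart in front of the work surface, level with it; the furniture and walls round the work are solid. World frame = base frame: x ahead of the robot, y to its left, z up, the work surface at z = 0. Lengths are in m, angles in rad, forces in N, time in s.
With the tool pointing down it reaches from about 0.3 to 1 m from the base axis. Payload 5.1 kg.
Tool frame: the origin (TCP) lies on the centre line of the jaws, within the pads' length; the fingertips stand 8 mm ahead of it and the grasp point (between the pads) lies 11 mm behind it; z points along the fingers, y is the line along which they close (so a half turn about z gives the same grasp; the last joint's range is limited). The gripper opens to 95 mm and grips with 3 to 60 N. Pads are 20 mm wide; open, the fingers measure 119 mm over their backs; the gripper's body (75 mm by 180 mm) begins 59 mm behind the grasp point.
Start: joints at [-1.188, 0.124, 1.65, -0, 1.367, -0.083], TCP at [0.292, -0.581, 0.202] pointing down, gripper open.
Joint ranges: [-2.61, 2.61], [-1.02, 2.33], [0.03, 2.71], [-1.35, 4.49], [0.32, 2.68], [-2.91, 2.91]. Speed limits (rad/s): [2.57, 2.57, 3.14, 3.14, 3.14, 3.14].

### API

Orientations are given as a unit quaternion [w, x, y, z].
In Python, from station import robot, cams, sign_off gives the robot as it stands.
- The arm moves only by the shell command python3 -m creep 'ROWS'. ROWS is JSON, a list of rows, each an object of numbers: "hand": the closure, from -1 (fully open) to 1 (shut), so that 0 is half open; "x", "y", "z": the shift along the tool's x, y, z in cm; "wx", "wy", "wz": the turn, a rotation vector about the tool's x, y, z in rad. In form: [{"hand": .., "x": .., "y": .., "z": .., "wx": .., "wy": .., "wz": ..}, ...]. A call has 1 to 20 rows; each row is the pose to reach, as a shift and turn from the pose commanded when the call began, along the tool's axes at that moment; what a row does not reach only later rows make up. A row lasts 1/10 s, in which the tool goes at most 50 mm and 8.59 degrees, less where a joint would pass 70% of its speed; a pose out of reach is approached as far as the arm can. A call with a gripper value outside its range is refused whole. The fingers move at their own pace and stop on an object; the grip force is fixed at half the most. Time passes only in rows, so rows that repeat a pose let the fingers close. It gives the time, the measured TCP pose, the force, the opening and the grip force at its end, in the units of the state.
- robot.get_obs(): the state, without advancing time (a new reading comes with each control period).
- cams.snapshot(name): name is "side" or "top" or "wrist"; returns a dict with "color" (384x512x3 uint8, red, green, blue), "fov_y" (degrees; the focal length in pixels is half the picture's height over the tangent of half this angle, whatever the lens; pixels are square), "cx", "cy" (the principal point, pixels), "rvec" (rotation vector, rad) and "tvec" (3), from world to camera coordinates, as OpenCV has them. Camera axes: x right, y down, z forward; pixel columns grow to the right and rows downward; lengths in m; the calibration is good to about 2 mm. A picture is of the moment at which its call begins. There is no depth.
- sign_off(): hands the job in; it is judged then, once.
The state is a dict: "time_s": time; "joints": joint angles; "qvel": joint speeds; "effort": joint torques, N m; "tool_pos": TCP position; "orientation": TCP orientation; "contact_force": force on the tool from outside, world axes, zero at the start; "moment": the same for the moment, N m; "opening": opening from 0.0 (shut) to 1.0 (fully open); "finger_force": force on a finger pad.
Only numpy, scipy, OpenCV 4.12 (cv2) and the standard library are available. Lean on these libraries where they do the work, as an engineer would, in place of code of your own. Each camera call takes 0.05 s, during which the arm holds its last target. There are 200 camera calls.

### The job

Push the steel V-block squarely back against the two side pins of the ratchet clamp, then pump the clamp's lever in full strokes so that the jaw closes, carries the block onto the end button and pushes its sprung nose about half way in; then leave the lever to spring back to rest. Move the jaw with the lever only, do not bottom the nose, and leave the paste tin, the screwdriver and the loose brass bar undisturbed.

Things in the scene. Friction and masses are not known exactly. Their poses are not given: they have to be found in the camera images.
- clamp: Ratchet clamp fixed to the table: dark steel plate 130 x 300 x 12 mm; its top (the bed) is at z = 12 mm. Origin on the table under the clamping line; the plate spans x -85..+45, y -155..+145 mm. z up, y = closing direction (to the robot's left), x = away from the robot; the bed is open on its -x side. A block seated on pins and button has its centre at x = 0, y = 92 mm.
- side_pins (a point): Midway between the contact points of the two upright steel side pins, on the bed (clamp frame x = 17, y = 85.5 mm). The pins are 8 mm thick, 22 mm tall, 17 mm apart along the clamp's y, and touch the block on its +x side.
- end_button (a point): Face of the round steel end button, 12 mm across (clamp frame x = 0, y = 112, z = 26 mm), on the grey anvil at the +y end of the plate. The anvil is 50 mm wide along x, its face 4 mm behind the button's, its top at z = 46 mm.
- v_block: Loose steel V-block, 34 x 40 x 28 mm (its own x, y, z), about 0.2 kg, origin in the centre of its underside, V groove on top along its x. It starts on the bed, 30 to 55 mm short of its place in the clamp's -x direction and up to 0.35 rad askew. Seated, its x and y lie along the clamp's.
- jaw: Grey sliding jaw, 36 x 32 x 46 mm (x, y, z), top at z = 59 mm. Origin at table level on the clamping line, 2 mm to -y of its front face; its y in the clamp frame is its travel: 0 to 18 mm at the start, 70 at most, 8 mm (one tooth) more each full stroke (the first 3 to 11 mm); it never comes back. A rack runs from it to -y. Stiff slide (18 N), not to be pushed directly.
- nose (a joint): How far the sprung steel nose is pushed into the jaw, m: 0 free, 0.018 bottomed. The nose plate, 26 (x) x 20 mm (z), stands 20 mm out of the jaw when free, its front then at clamp y = 22 mm + jaw travel. Spring 0.8 N/mm. Near 0 until the block is on the end button, then it grows about 8 mm a stroke; half way is 0.009, and 0.0048 to 0.0132 is right.
- lever (a joint): Angle of the pump lever, rad: 0 at rest, leaning 0.17 to the clamp's -y side of upright; pushing the grip to +y makes it grow to its stop at 0.34 (a full stroke). A light spring brings it back to 0 when let go; it must come back below 0.03 to catch the next tooth. A stroke takes about 6 to 13 N at the grip.
- lever_pivot (a point): Pivot of the lever, its axis along the clamp's x (clamp frame x = 0, y = -95, z = 22 mm).
- lever_grip (a point): Point on the axis of the lever's black round grip, 135 mm from the pivot; it moves with the lever, about 46 mm a stroke. The grip, 14 mm thick, runs from 88 to 150 mm from the pivot, where the lever ends; below it a bare steel rod 10 mm thick and, under 75 mm, a fork 54 mm wide along x.
- paste_tin: Round tin, 56 mm across, 22 mm high, loose on the table in front of the clamp; a bystander. Origin under its centre.
- screwdriver: Small screwdriver with a green end, 12 x 146 x 14 mm, loose on the table behind the clamp; a bystander. Origin under its middle.
- brass_bar: Square brass bar, 10 x 75 x 10 mm, loose on the clamp's bed in front of the lever; a bystander. Origin under its centre, long axis y.

How it is judged:
On the way, in this order (a step that is already met when the one before it is completed fails the run):
1. the V-block stands against both side pins, square, before it is clamped (x of v_block in the frame of clamp between -0.003 and 0.003 m and angle between the x axis of v_block and the x axis of clamp, either way round below 0.08 rad and value of joint nose below 0.004 m), for 0.2 s.
2. the lever is swung through a full stroke (value of joint lever above 0.29 rad), for 0.02 s.
At the end, for the whole second after the job is handed in: The V-block is flat on the bed, against the side pins within 4 mm and the end button within 2.5 mm, square within 0.07 rad and at rest; the nose is pushed in by 4.8 to 13.2 mm; the lever is back within 0.05 rad of rest (x of v_block in the frame of clamp between -0.004 and 0.004 m and y of v_block in the frame of clamp between 0.0895 and 0.0945 m and angle between the x axis of v_block and the x axis of clamp, either way round below 0.07 rad and angle between v_block's own z axis and vertical below 0.07 rad and value of joint nose between 0.0048 and 0.0132 m and value of joint lever below 0.05 rad and linear speed of v_block below 0.01 m/s); the robot touches nothing.
It fails at once if the nose is bottomed (over 15.5 mm in) (value of joint nose above 0.0155 m).
It fails at once if the jaw or its nose is pushed by the robot itself (over 10 N) (contact force between any of the arm, the fingers and jaw above 10 N).
It fails at once if the tin is moved more than 20 mm (distance of paste_tin from where it was at the start of the episode above 0.02 m).
It fails at once if the screwdriver is moved more than 20 mm (distance of screwdriver from where it was at the start of the episode above 0.02 m).
It fails at once if the bar is moved more than 20 mm (distance of brass_bar from where it was at the start of the episode above 0.02 m).
It also fails if it takes over 64 s, if anything falls off the work surface, if the arm or the gripper's body presses on something with over 40 N, if the wrist force passes 120 N, or if a joint passes its speed limit or range.

## Working session

There is one attempt and no reset: what is moved stays moved. The work goes in short steps, Python scripts to look and compute and a shell command to move; the robot and the scene stay as the last step left them, time stands still between calls to the robot, and variables do not carry over. Pictures are saved under pics/ and viewed, at most 10 in all, crops included, and the job is handed in when it is done.

```bash
mkdir -p pics; ls
python3 - <<'E'
from station import robot,cams
import cv2,pickle
o=robot.get_obs();print(o)
d={}
for n in("side","top"):
    s=cams.snapshot(n);d[n]=s;cv2.imwrite(f"pics/{n}0.png",s["color"][:,:,::-1]);print(n,s["fov_y"],s["cx"],s["cy"],s["rvec"],s["tvec"])
pickle.dump(d,open("s0.pkl","wb"))
E
```

```text
pics
{'time_s': 0.0, 'joints': array([-1.18762757e+00,  1.24482155e-01,  1.65169155e+00, -2.32745400e-05,
        1.36752371e+00, -8.25873783e-02]), 'qvel': array([-6.92234314e-04,  7.16715637e-04, -6.08939258e-04, -1.18325507e-03,
        4.29841726e-05, -1.67008024e-04]), 'effort': array([-8.87148981e-04, -4.17600238e+01, -3.59932280e+01,  7.73660839e-02,
        4.92111978e-02, -1.64363023e-04]), 'tool_pos': array([ 0.29163093, -0.58013533,  0.20029158]), 'orientation': array([-1.03881143e-03,  9.73005145e-01,  2.30781021e-01, -1.68834981e-04]), 'contact_force': array([0.2026266 , 0.07049202, 0.12044796]), 'moment': array([ 0.00673115, -0.02307377, -0.01139421]), 'finger_force': 0.0, 'opening': 1.0001888012275184}
side 48.40868230248051 246.18331869644925 188.0311290381041 [ 0.67575506 -2.20435263  1.55193478] [0.46415703 0.20490174 0.65983601]
top 45.00270575053174 253.78114518999536 186.08250234518158 [ 2.0266125  -2.17280278  0.25425422] [0.07154917 0.5533906  0.86029359]
```

View pics/top0.png

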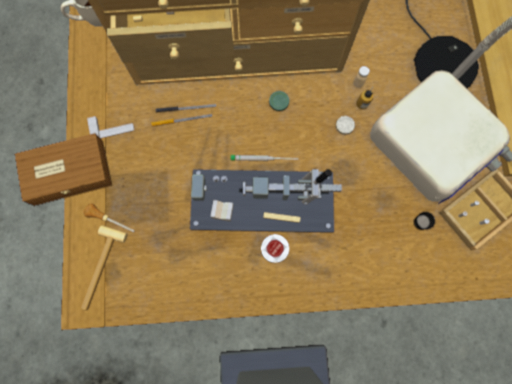

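View pics/side0.png

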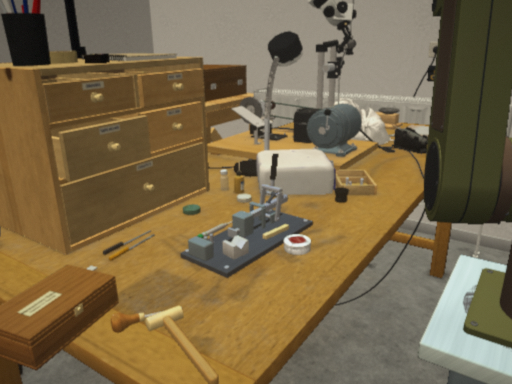

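The top picture shows the clamp with its plate at about (190–335, 170–232), the anvil at (197,185), the jaw at (260,187), the V-block at (221,210), the bar at (281,217), the tin at (275,248) and the lever near (320,178). The side view agrees. Next I measure the plate, block, jaw and lever.

```bash
cat > h.py <<'E'
import numpy as np,cv2
def K(s):
    f=192/np.tan(np.radians(s["fov_y"])/2);return np.array([[f,0,s["cx"]],[0,f,s["cy"]],[0,0,1.]])
def ray(s,uv,z):
    R=cv2.Rodrigues(np.array(s["rvec"]))[0];c=-R.T@s["tvec"]
    d=np.c_[np.atleast_2d(uv),np.ones(len(np.atleast_2d(uv)))]@np.linalg.inv(K(s)).T@R
    return c+d*((z-c[2])/d[:,2])[:,None]
def proj(s,P):
    return cv2.projectPoints(np.atleast_2d(np.array(P,float)),np.array(s["rvec"]),np.array(s["tvec"]),K(s),None)[0][:,0]
E
python3 - <<'E'
import pickle,cv2,numpy as np
from h import *
d=pickle.load(open("s0.pkl","rb"));s=d["top"];im=s["color"]
hsv=cv2.cvtColor(im,cv2.COLOR_RGB2HSV)
roi=np.zeros(im.shape[:2],np.uint8);roi[160:240,180:350]=1
for p in [(210,225),(300,225),(221,210),(260,187),(197,185),(281,217),(150,250)]: print(p,im[p[1],p[0]],hsv[p[1],p[0]])
m=((hsv[...,0]>95)&(hsv[...,0]<135)&(hsv[...,2]<110)).astype(np.uint8)*roi
c=max(cv2.findContours(cv2.morphologyEx(m,cv2.MORPH_CLOSE,np.ones((9,9))),0,1)[0],key=cv2.contourArea)
r=cv2.minAreaRect(c);b=cv2.boxPoints(r);print(r,b)
print(ray(s,b,.012))
def crop(s,x0,y0,x1,y1,k,n): cv2.imwrite(n,cv2.resize(s["color"][y0:y1,x0:x1,::-1],None,fx=k,fy=k,interpolation=cv2.INTER_CUBIC))
a=cv2.resize(im[160:260,180:350,::-1],None,fx=4.6,fy=4.6,interpolation=2)
e=d["side"]["color"][180:275,175:320,::-1];e=cv2.resize(e,None,fx=4,fy=4)[:,:,:];
cv2.imwrite("pics/c1.png",a)
E
```

```text
(210, 225) [77 82 93] [111  44  93]
(300, 225) [78 83 95] [111  46  95]
(221, 210) [198 188 169] [ 20  37 198]
(260, 187) [128 144 157] [103  47 157]
(197, 185) [126 143 154] [102  46 154]
(281, 217) [226 213 160] [ 24  74 226]
(150, 250) [162 125  68] [ 18 148 162]
((261.9449157714844, 200.36431884765625), (141.26231384277344, 59.02754211425781), 1.1017061471939087) [[190.75934 228.51459]
 [191.89429 169.49796]
 [333.1305  172.21405]
 [331.99554 231.23068]]
[[ 0.48865308  0.16837209  0.012     ]
 [ 0.61502468  0.16113795  0.012     ]
 [ 0.58809898 -0.13854258  0.012     ]
 [ 0.46271853 -0.12245059  0.012     ]]
```

View pics/c1.png

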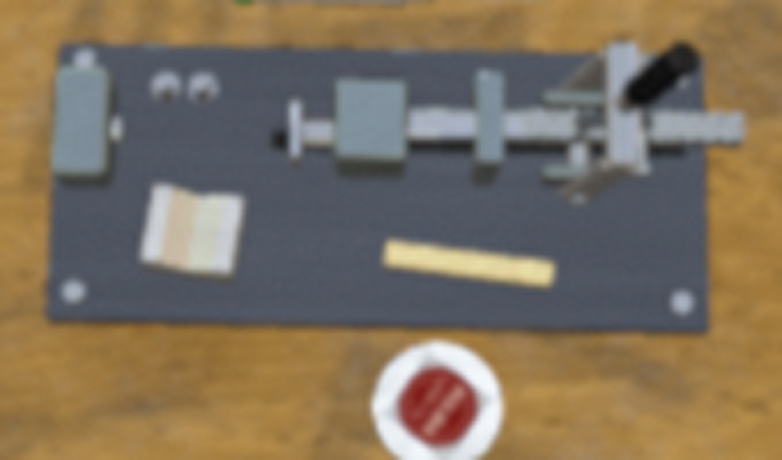

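The crop shows the pins at (167,84) and (204,86), the button at (117,127) and the block's top corners at (155,184), (243,197), (231,275) and (141,263). The jaw top spans 337–406 × 80–158, and the grip end is at (685,55). I fit the clamp pose to the picked points.

```bash
cat > fit.py <<'E'
import pickle,cv2,numpy as np
from h import *
from scipy.optimize import least_squares
d=pickle.load(open("s0.pkl","rb"));s=d["top"]
px=lambda c:(np.array(c,float)+.5)/4.6-.5+[180,160]
obj=np.array([[45,145,12],[-85,145,12],[45,-155,12],[-85,-155,12],[21,94,34],[21,77,34],[0,112,26]])/1e3
img=px([[62,45],[48,322],[707,52],[708,330],[167,82],[204,84],[120,128]])
def T(q,P):
    c,n=np.cos(q[2]),np.sin(q[2]);return np.asarray(P)@np.array([[c,n,0],[-n,c,0],[0,0,1]])+[q[0],q[1],0]
f=least_squares(lambda q:(proj(s,T(q,obj))-img).ravel(),[.55,.02,0.05],loss='soft_l1')
q=f.x
def inv(q,P):
    c,n=np.cos(q[2]),np.sin(q[2]);return (np.asarray(P)-[q[0],q[1],0])@np.array([[c,-n,0],[n,c,0],[0,0,1]])
E
python3 - <<'E'
from fit import *
print("clamp",q,"\nres",(f.fun.reshape(-1,2)).round(2).tolist())
B=inv(q,ray(s,px([[155,184],[243,197],[231,275],[141,263]]),.04))*1e3
print("block",B.round(1),B.mean(0).round(1))
v=(B[0]+B[1]-B[2]-B[3]);print("yaw rel",np.arctan2(-v[0],v[1]) , np.arctan2(v[1],v[0]))
J=inv(q,ray(s,px([[337,80],[406,80],[406,158],[337,158]]),.059))*1e3;print("jaw",J.round(1))
print("nose front",(inv(q,ray(s,px([[290,100],[290,158]]),.036))*1e3).round(1))
print("bar",(inv(q,ray(s,px([[388,241],[555,262],[551,286],[384,265]]),.022))*1e3).round(1))
print("tin",(inv(q,ray(s,px([[437,405]]),.022))*1e3).round(1))
a=-.17
for r in(.135,.15): 
  P=T(q,[0,-.095+r*np.sin(a),.022+r*np.cos(a)]);print("grip",P,(proj(s,P)-[180,160])*4.6, proj(d["side"],P))
E
```

```text
clamp [ 0.55929997  0.01882636 -0.08479679] 
res [[-0.45, -0.57], [-0.28, -0.18], [0.09, -0.04], [1.41, 0.28], [-0.6, 0.06], [-0.45, -0.26], [0.94, 0.67]]
block [[-27.1  96.   40. ]
 [-32.4  56.8  40. ]
 [-67.3  61.2  40. ]
 [-62.6 100.8  40. ]] [-47.3  78.7  40. ]
yaw rel -1.70137716573827 -0.13058083894337333
jaw [[ 16.8  16.   59. ]
 [ 17.2 -14.3  59. ]
 [-17.8 -14.6  59. ]
 [-18.3  15.4  59. ]]
nose front [[ 13.1  37.1  36. ]
 [-13.5  36.5  36. ]]
bar [[-47.9  -7.8  22. ]
 [-56.3 -82.7  22. ]
 [-67.2 -80.8  22. ]
 [-58.8  -6.2  22. ]]
tin [[-120.9  -30.2   22. ]]
grip [ 0.54931952 -0.09858985  0.15505394] [[674.4231107   63.28200876]] [[275.20191471 159.6017402 ]]
grip [ 0.54910459 -0.10111847  0.16983772] [[686.82772385  53.5299033 ]] [[275.88049626 153.14099032]]
```

```bash
cat > go.py <<'E'
import sys
from fit import *
from station import robot
from scipy.spatial.transform import Rotation as Ro
# usage: go.py x y z (clamp frame, mm) : shift in tool axes (cm) and wz from measured pose to tool-x-along-clamp-x, pointing down
o=robot.get_obs();w,a,b,c=o["orientation"];R=Ro.from_quat([a,b,c,w])
cl=inv(q,o["tool_pos"])*1e3
Rt=Ro.from_euler('z',q[2])*Ro.from_euler('x',np.pi)
P=T(q,np.array(sys.argv[1:4],float)/1e3)
rel=R.inv()*Rt
print("t",round(o["time_s"],2),"clamp mm",cl.round(1),"F clamp",inv([0,0,q[2]],o["contact_force"]).round(1),"open",round(float(o["opening"]),3))
print("shift cm",(R.inv().apply(P-o["tool_pos"])*100).round(2),"turn",rel.as_rotvec().round(3))
E
python3 go.py -97 78.5 150
```

```text
t 0.1 clamp mm [-215.9 -619.6  200.4] F clamp [-0.4 -0.3 -0.1] open 1.0
shift cm [ 46.65 -53.26   5.15] turn [-0.002  0.     0.551]
```

```bash
python3 -m creep '[{"hand":0.68,"x":23,"y":-26.5,"z":0,"wz":0.3},{"hand":0.68,"x":23,"y":-26.5,"z":0,"wz":0.3},{"hand":0.68,"x":23,"y":-26.5,"z":0,"wz":0.3},{"hand":0.68,"x":23,"y":-26.5,"z":0,"wz":0.3},{"hand":0.68,"x":46.6,"y":-53.3,"z":0,"wz":0.55},{"hand":0.68,"x":46.6,"y":-53.3,"z":0,"wz":0.55},{"hand":0.68,"x":46.6,"y":-53.3,"z":0,"wz":0.55},{"hand":0.68,"x":46.6,"y":-53.3,"z":0,"wz":0.55},{"hand":0.68,"x":46.6,"y":-53.3,"z":0,"wz":0.55},{"hand":0.68,"x":46.6,"y":-53.3,"z":0,"wz":0.55},{"hand":0.68,"x":46.6,"y":-53.3,"z":0,"wz":0.55},{"hand":0.68,"x":46.6,"y":-53.3,"z":0,"wz":0.55},{"hand":0.68,"x":46.6,"y":-53.3,"z":0,"wz":0.55},{"hand":0.68,"x":46.6,"y":-53.3,"z":0,"wz":0.55},{"hand":0.68,"x":46.6,"y":-53.3,"z":0,"wz":0.55},{"hand":0.68,"x":46.6,"y":-53.3,"z":0,"wz":0.55},{"hand":0.68,"x":46.6,"y":-53.3,"z":0,"wz":0.55},{"hand":0.68,"x":46.6,"y":-53.3,"z":0,"wz":0.55}]'; python3 go.py -97 78.5 28
```

```text
t 0.1 clamp mm [-215.9 -619.6  200.4] F clamp [-0.4 -0.3 -0.1] open 1.0
shift cm [ 46.65 -53.24  17.35] turn [-0.002  0.     0.551]schema error: expected keys hand, x, y, z, wx, wy, wz
```

```bash
python3 -m creep '[{"hand":0.68,"x":23,"y":-26.5,"z":0,"wx":0,"wy":0,"wz":0.3},{"hand":0.68,"x":23,"y":-26.5,"z":0,"wx":0,"wy":0,"wz":0.3},{"hand":0.68,"x":23,"y":-26.5,"z":0,"wx":0,"wy":0,"wz":0.3},{"hand":0.68,"x":23,"y":-26.5,"z":0,"wx":0,"wy":0,"wz":0.3},{"hand":0.68,"x":46.6,"y":-53.3,"z":0,"wx":0,"wy":0,"wz":0.55},{"hand":0.68,"x":46.6,"y":-53.3,"z":0,"wx":0,"wy":0,"wz":0.55},{"hand":0.68,"x":46.6,"y":-53.3,"z":0,"wx":0,"wy":0,"wz":0.55},{"hand":0.68,"x":46.6,"y":-53.3,"z":0,"wx":0,"wy":0,"wz":0.55},{"hand":0.68,"x":46.6,"y":-53.3,"z":0,"wx":0,"wy":0,"wz":0.55},{"hand":0.68,"x":46.6,"y":-53.3,"z":0,"wx":0,"wy":0,"wz":0.55},{"hand":0.68,"x":46.6,"y":-53.3,"z":0,"wx":0,"wy":0,"wz":0.55},{"hand":0.68,"x":46.6,"y":-53.3,"z":0,"wx":0,"wy":0,"wz":0.55},{"hand":0.68,"x":46.6,"y":-53.3,"z":0,"wx":0,"wy":0,"wz":0.55},{"hand":0.68,"x":46.6,"y":-53.3,"z":0,"wx":0,"wy":0,"wz":0.55},{"hand":0.68,"x":46.6,"y":-53.3,"z":0,"wx":0,"wy":0,"wz":0.55},{"hand":0.68,"x":46.6,"y":-53.3,"z":0,"wx":0,"wy":0,"wz":0.55},{"hand":0.68,"x":46.6,"y":-53.3,"z":0,"wx":0,"wy":0,"wz":0.55}]'; python3 go.py -97 78.5 28
```

```text
time_s: 1.8
tool_pos: [0.4685, 0.1041, 0.2011]
orientation: [0.0, 0.999, -0.042, -0.0]
contact_force: [0.5, -0.2, 0.3]
opening: 0.162
finger_force: 0.0
t 1.8 clamp mm [-97.7  77.3 201.1] F clamp [ 0.5 -0.1  0.3] open 0.162
shift cm [ 0.09 -0.14 17.31] turn [0.001 0.001 0.   ]
```

```bash
python3 -m creep '[{"hand":0.68,"x":0,"y":-0.1,"z":5,"wx":0,"wy":0,"wz":0},{"hand":0.68,"x":0,"y":-0.1,"z":10,"wx":0,"wy":0,"wz":0},{"hand":0.68,"x":0,"y":-0.1,"z":14,"wx":0,"wy":0,"wz":0},{"hand":0.68,"x":0,"y":-0.1,"z":16.2,"wx":0,"wy":0,"wz":0},{"hand":0.68,"x":0,"y":-0.1,"z":17.2,"wx":0,"wy":0,"wz":0},{"hand":0.68,"x":0,"y":-0.1,"z":17.2,"wx":0,"wy":0,"wz":0},{"hand":0.68,"x":0,"y":-0.1,"z":17.2,"wx":0,"wy":0,"wz":0}]'; python3 go.py -27 78.5 28
python3 - <<'E'
from station import cams
import cv2,numpy as np
a=cams.snapshot("wrist")["color"];b=cams.snapshot("top")["color"][160:260,180:350]
b=cv2.resize(b,(512,301),interpolation=2)
cv2.imwrite("pics/w1.png",np.vstack([cv2.resize(a,(384,288)),cv2.resize(b,(384,226))])[:,:,::-1])
E
```

```text
time_s: 2.5
tool_pos: [0.4702, 0.1051, 0.031]
orientation: [-0.0, 0.999, -0.043, 0.001]
contact_force: [0.3, -0.4, 0.5]
opening: 0.159
finger_force: 0.0
t 2.5 clamp mm [-96.1  78.4  31. ] F clamp [ 0.3 -0.4  0.5] open 0.159
shift cm [ 6.91 -0.01  0.32] turn [-0.    -0.002 -0.001]
```

View pics/w1.png

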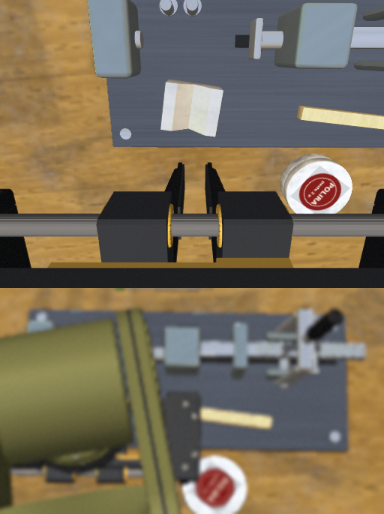

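The wrist view (upper half) shows both fingers at (180,185) and (212,185), squarely in front of the block at (192,108). The tin is to the right at (318,187) and clear. I push.

```bash
python3 -m creep '[{"hand":0.68,"x":1,"y":0,"z":0.2,"wx":0,"wy":0,"wz":0},{"hand":0.68,"x":1.5,"y":0,"z":0.2,"wx":0,"wy":0,"wz":0},{"hand":0.68,"x":2,"y":0,"z":0.2,"wx":0,"wy":0,"wz":0},{"hand":0.68,"x":2.5,"y":0,"z":0.2,"wx":0,"wy":0,"wz":0},{"hand":0.68,"x":3,"y":0,"z":0.2,"wx":0,"wy":0,"wz":0},{"hand":0.68,"x":3.5,"y":0,"z":0.2,"wx":0,"wy":0,"wz":0},{"hand":0.68,"x":4,"y":0,"z":0.2,"wx":0,"wy":0,"wz":0},{"hand":0.68,"x":4.5,"y":0,"z":0.2,"wx":0,"wy":0,"wz":0},{"hand":0.68,"x":5,"y":0,"z":0.2,"wx":0,"wy":0,"wz":0},{"hand":0.68,"x":5.5,"y":0,"z":0.2,"wx":0,"wy":0,"wz":0},{"hand":0.68,"x":5.9,"y":0,"z":0.2,"wx":0,"wy":0,"wz":0},{"hand":0.68,"x":6.2,"y":0,"z":0.2,"wx":0,"wy":0,"wz":0},{"hand":0.68,"x":6.4,"y":0,"z":0.2,"wx":0,"wy":0,"wz":0},{"hand":0.68,"x":6.5,"y":0,"z":0.2,"wx":0,"wy":0,"wz":0}]'; python3 go.py -27 78.5 28
python3 - <<'E'
from station import cams
import cv2,numpy as np
a=cams.snapshot("wrist")["color"]
cv2.imwrite("pics/w2.png",a[:,:,::-1])
E
```

```text
time_s: 4.0
tool_pos: [0.5339, 0.1003, 0.0275]
orientation: [0.0, 0.999, -0.042, -0.0]
contact_force: [0.3, 0.4, 0.2]
opening: 0.157
finger_force: 0.0
t 4.0 clamp mm [-32.2  79.   27.5] F clamp [0.3 0.4 0.2] open 0.157
shift cm [ 0.52  0.05 -0.05] turn [0.    0.    0.001]
```

View pics/w2.png

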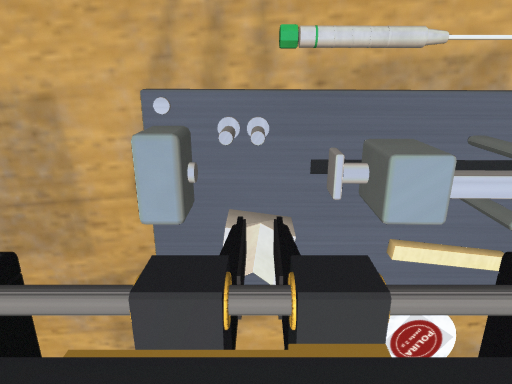

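The picture shows the block at about (260,245) with its far edge at row 211. The pins' feet are at row 140, so the block is not there yet. I measure it with rays.

```bash
cat > wr.py <<'E'
from fit import *
from station import cams,robot
import sys
def show(n,x0=0,y0=0,x1=512,y1=384,k=1):
    w=cams.snapshot("wrist");pickle.dump(w,open("w.pkl","wb"))
    cv2.imwrite(n,cv2.resize(w["color"][y0:y1,x0:x1,::-1],None,fx=k,fy=k,interpolation=2))
    return w
def C(w,uv,z): return (inv(q,ray(w,np.array(uv,float),z/1e3))*1e3).round(1)
E
python3 - <<'E'
from wr import *
w=show("pics/w3.png",130,90,390,300,3)
print("pins top",C(w,[[225,139],[258,138]],34),"pins foot",C(w,[[229,124],[258,124]],12))
print("button",C(w,[[197,172]],26), "anvil",C(w,[[190,133],[186,222]],46))
print("block far edge",C(w,[[230,210],[294,217]],40))
print("nose",C(w,[[330,150],[331,197]],36),"jaw",C(w,[[363,142],[388,222]],59))
print("fingertip",C(w,[[241,218],[278,218]],19.5))
print("proj",proj(w,T(q,np.array([[17,85.5,12],[21,77,34],[21,94,34],[-85,145,12],[0,112,26],[-22,79,19.5]])/1e3*[1,1,1])).round(0))
E
```

```text
pins top [[20.7 98.6 34. ]
 [21.3 81.2 34. ]] pins foot [[25.7 98.3 12. ]
 [25.7 81.3 12. ]]
button [[  0.3 116.   26. ]] anvil [[ 25.8 114.5  46. ]
 [-21.7 119.5  46. ]]
block far edge [[-17.2  96.5  40. ]
 [-21.3  61.4  40. ]]
nose [[ 15.3  43.2  36. ]
 [-11.1  41.   36. ]] jaw [[ 23.8  33.2  59. ]
 [-15.8  17.4  59. ]]
fingertip [[-30.9  91.8  19.5]
 [-30.9  69.   19.5]]
proj [[251. 139.]
 [266. 139.]
 [234. 138.]
 [165. 286.]
 [204. 173.]
 [262. 205.]]
```

View pics/w3.png

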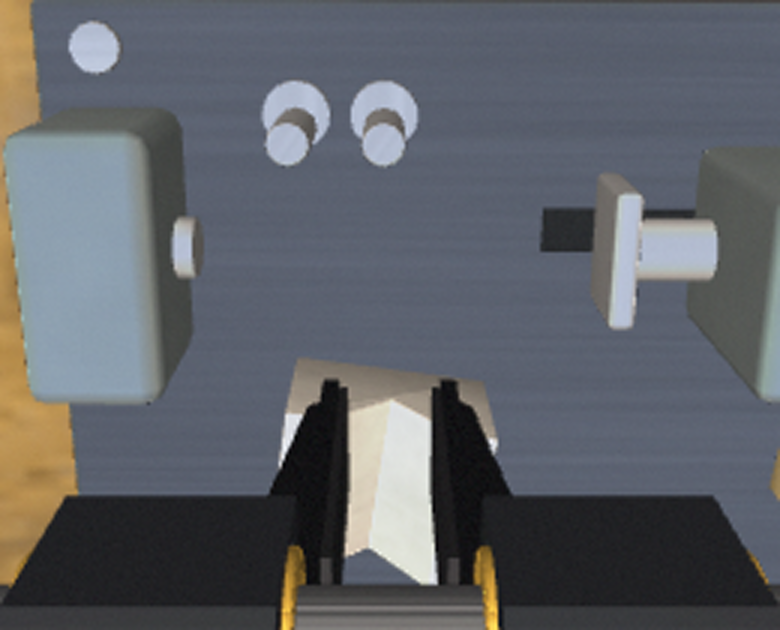

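Run:
```python
from wr import *
w=pickle.load(open("w.pkl","rb"))
R=cv2.Rodrigues(np.array(w["rvec"]))[0];print("cam",inv(q,-R.T@w["tvec"])*1e3,"axis",R[2])
print("far edge z12",C(w,[[230,210],[290,217]],12), "z40 peak", C(w,[[261,224]],28))
for x in(-22,-32,-42):
  for z in (19.5,28,40,60): print(x,z,proj(w,T(q,np.array([x,79,z])/1e3)).round(0))
s2=cams.snapshot("side");a=s2["color"]
cv2.imwrite("pics/s2.png",cv2.resize(a[170:290,165:325,::-1],None,fx=4.5,fy=4.5,interpolation=2))
print([ (p-[165,170])*4.5 for p in proj(s2,T(q,np.array([[-32,79,19.5],[-32,79,27.5]])/1e3))])
```

```text
cam [ 52.37618862  80.17279917 211.08650617] axis [-0.29647526  0.02650185 -0.95467276]
far edge z12 [[-28.6  99.1  12. ]
 [-33.4  60.9  12. ]] z40 peak [[-31.   79.5  28. ]]
-22 19.5 [[262. 205.]]
-22 28 [[262. 210.]]
-22 40 [[262. 218.]]
-22 60 [[262. 234.]]
-32 19.5 [[262. 220.]]
-32 28 [[262. 226.]]
-32 40 [[262. 235.]]
-32 60 [[262. 252.]]
-42 19.5 [[262. 234.]]
-42 28 [[262. 241.]]
-42 40 [[262. 251.]]
-42 60 [[262. 270.]]
[array([294.82535611, 349.97760911]), array([294.28120094, 334.0152628 ])]
```

View pics/s2.png

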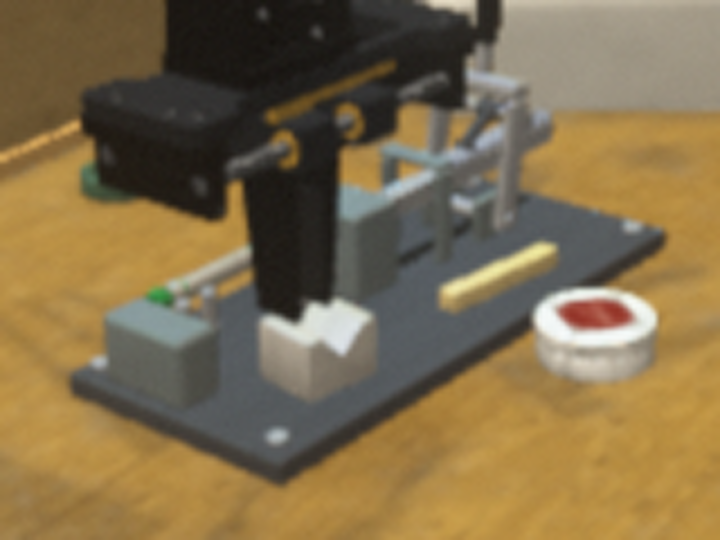

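Both views suggest the fingertips are above the block, whose far foot edge is still at about x=-31 (unmoved). I back off and triangulate the real fingertip.

```bash
python3 -m creep '[{"hand":0.68,"x":0,"y":0,"z":-2,"wx":0,"wy":0,"wz":0},{"hand":0.68,"x":-3,"y":0,"z":-2,"wx":0,"wy":0,"wz":0},{"hand":0.68,"x":-6.5,"y":0,"z":-2,"wx":0,"wy":0,"wz":0},{"hand":0.68,"x":-6.5,"y":0,"z":-2,"wx":0,"wy":0,"wz":0},{"hand":0.68,"x":-6.5,"y":0,"z":-2,"wx":0,"wy":0,"wz":0}]'; python3 go.py -97 78.5 28
python3 - <<'E'
from wr import *
o=robot.get_obs();t=inv(q,o["tool_pos"])*1e3
s2=cams.snapshot("side");w=cams.snapshot("wrist")
c=s2["color"][150:300,150:330].copy();P=[]
for dz,col in((-8,(255,0,0)),(12,(0,255,0))):
  for x in(-10,10):
    for y in(-19,-7.5,7.5,19):
      p=T(q,(t+[x,y,dz])/1e3)
      for s_,P0 in((s2,0),):
        u=proj(s_,p)[0]-[150,150]; P.append((u,col))
k=4;c=cv2.resize(c,None,fx=k,fy=k,interpolation=2)
for u,col in P: cv2.circle(c,tuple(int(v) for v in (u+.5)*k),3,col,-1)
cv2.imwrite("pics/s3.png",c[:,:,::-1])
E
```

```text
time_s: 4.65
tool_pos: [0.4688, 0.1058, 0.0476]
orientation: [-0.0, 0.999, -0.042, 0.0]
contact_force: [0.3, -0.4, 0.8]
opening: 0.158
finger_force: 0.0
t 4.65 clamp mm [-97.6  79.   47.6] F clamp [ 0.3 -0.4  0.8] open 0.158
shift cm [0.06 0.05 1.96] turn [-0.    -0.001  0.001]
```

View pics/s3.png

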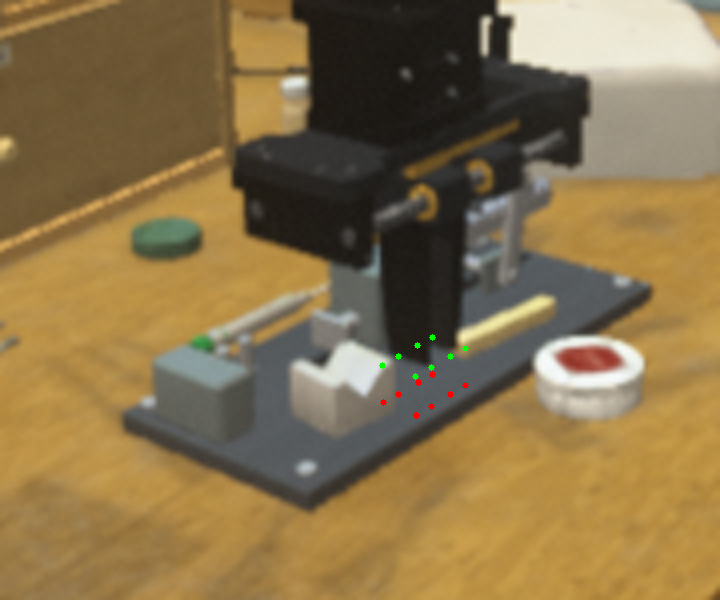

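The side picture shows the fingertips at about (415,362). That matches the green dots, 12–14 mm above the reported TCP, and not the nominal red ones 8 mm below it. The tips are therefore about 2 cm higher than stated, and TCP z = 10 mm is safe under either reading.

```bash
python3 -m creep '[{"hand":0.68,"x":-0.5,"y":-0.2,"z":1,"wx":0,"wy":0,"wz":0},{"hand":0.68,"x":-0.5,"y":-0.2,"z":2,"wx":0,"wy":0,"wz":0},{"hand":0.68,"x":-0.5,"y":-0.2,"z":2.8,"wx":0,"wy":0,"wz":0},{"hand":0.68,"x":-0.5,"y":-0.2,"z":3.3,"wx":0,"wy":0,"wz":0},{"hand":0.68,"x":-0.5,"y":-0.2,"z":3.7,"wx":0,"wy":0,"wz":0},{"hand":0.68,"x":-0.5,"y":-0.2,"z":3.8,"wx":0,"wy":0,"wz":0},{"hand":0.68,"x":-0.5,"y":-0.2,"z":3.8,"wx":0,"wy":0,"wz":0}]'; python3 go.py -27 80 8
python3 - <<'E'
from wr import *
o=robot.get_obs();t=inv(q,o["tool_pos"])*1e3
w=cams.snapshot("side")
g=cv2.cvtColor(w["color"],cv2.COLOR_RGB2GRAY)
u=proj(w,T(q,(t+[0,0,14])/1e3))[0];print(u)
x0=int(u[0])-12;y=int(u[1]);print(g[y-14:y+12:2,x0:x0+26:2])
E
```

```text
time_s: 5.45
tool_pos: [0.4642, 0.1081, 0.0095]
orientation: [0.0, 0.999, -0.042, -0.0]
contact_force: [0.4, -1.1, -0.5]
opening: 0.158
finger_force: 0.0
t 5.45 clamp mm [-102.3   80.9    9.5] F clamp [ 0.5 -1.  -0.5] open 0.158
shift cm [7.53 0.1  0.14] turn [0.    0.    0.001]
[257.11999762 256.67220345]
[[177  63  31  30  31  29  31  33  36  35  34  74  92]
 [127  69  30  29  30  31  30  36  38  38  30  77  93]
 [121  87  31  29  29  31  31  34  38  36  34  81  90]
 [119  92  33  30  30  28  32  33  39  36  33  76  59]
 [112  90  32  30  33  31  31  34  38  37  35  50  55]
 [105  89  34  34  33  32  32  36  38  39  36  64 119]
 [ 97  88  39  33  31  34  33  36  38  40  52 137 142]
 [ 90  91  42  34  33  32  30  42  82  93  98 139 138]
 [ 90  92  82  49  38  33  35  75 136 138 138 139 141]
 [ 88  79  60  50  54  77  87 103 136 137 138 141 146]
 [ 64  52  52  64 112 127 127 133 135 134 138 140 143]
 [ 53  57  94 128 128 127 127 128 128 132 135 138 138]
 [ 83 114 129 125 128 130 127 128 128 132 141 141 145]]
```

```bash
python3 -m creep '[{"hand":0.68,"x":1,"y":0,"z":0.1,"wx":0,"wy":0,"wz":0},{"hand":0.68,"x":2,"y":0,"z":0.1,"wx":0,"wy":0,"wz":0},{"hand":0.68,"x":2.5,"y":0,"z":0.1,"wx":0,"wy":0,"wz":0},{"hand":0.68,"x":3,"y":0,"z":0.1,"wx":0,"wy":0,"wz":0},{"hand":0.68,"x":3.4,"y":0,"z":0.1,"wx":0,"wy":0,"wz":0},{"hand":0.68,"x":3.8,"y":0,"z":0.1,"wx":0,"wy":0,"wz":0},{"hand":0.68,"x":4.2,"y":0,"z":0.1,"wx":0,"wy":0,"wz":0},{"hand":0.68,"x":4.6,"y":0,"z":0.1,"wx":0,"wy":0,"wz":0},{"hand":0.68,"x":5,"y":0,"z":0.1,"wx":0,"wy":0,"wz":0},{"hand":0.68,"x":5.4,"y":0,"z":0.1,"wx":0,"wy":0,"wz":0},{"hand":0.68,"x":5.8,"y":0,"z":0.1,"wx":0,"wy":0,"wz":0},{"hand":0.68,"x":6.2,"y":0,"z":0.1,"wx":0,"wy":0,"wz":0},{"hand":0.68,"x":6.5,"y":0,"z":0.1,"wx":0,"wy":0,"wz":0},{"hand":0.68,"x":6.8,"y":0,"z":0.1,"wx":0,"wy":0,"wz":0},{"hand":0.68,"x":7,"y":0,"z":0.1,"wx":0,"wy":0,"wz":0}]'; python3 go.py -27 80 8
python3 - <<'E'
from wr import *
show("pics/w4.png",150,90,350,300,2.8)
E
```

```text
time_s: 7.0
tool_pos: [0.5342, 0.1023, 0.0086]
orientation: [-0.0, 0.999, -0.042, 0.0]
contact_force: [-0.6, -0.3, -0.8]
opening: 0.16
finger_force: 0.3
t 7.0 clamp mm [-32.1  81.    8.6] F clamp [-0.6 -0.4 -0.8] open 0.16
shift cm [0.51 0.1  0.06] turn [-0.    -0.     0.001]
```

View pics/w4.png

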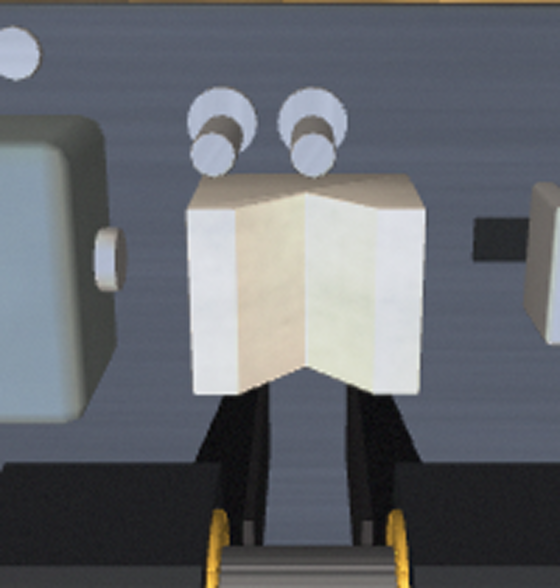

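The block is now square in front of the fingers and just short of the pins: its top edge is at row 208 of the crop and the pin feet are near row 130. I keep pushing until the force rises.

```bash
python3 -m creep '[{"hand":0.68,"x":0.2,"y":0,"z":0,"wx":0,"wy":0,"wz":0},{"hand":0.68,"x":0.3,"y":0,"z":0,"wx":0,"wy":0,"wz":0},{"hand":0.68,"x":0.4,"y":0,"z":0,"wx":0,"wy":0,"wz":0},{"hand":0.68,"x":0.4,"y":0,"z":0,"wx":0,"wy":0,"wz":0},{"hand":0.68,"x":0.4,"y":0,"z":0,"wx":0,"wy":0,"wz":0}]'; python3 go.py -27 80 8;python3 -m creep '[{"hand":0.68,"x":0.1,"y":0,"z":0,"wx":0,"wy":0,"wz":0},{"hand":0.68,"x":0.2,"y":0,"z":0,"wx":0,"wy":0,"wz":0},{"hand":0.68,"x":0.2,"y":0,"z":0,"wx":0,"wy":0,"wz":0}]'; python3 go.py -27 80 8
```

```text
time_s: 7.55
tool_pos: [0.538, 0.1019, 0.0086]
orientation: [0.0, 0.999, -0.042, 0.0]
contact_force: [-0.7, 0.4, 0.1]
opening: 0.161
finger_force: 0.1
t 7.55 clamp mm [-28.3  81.    8.6] F clamp [-0.7  0.3  0.1] open 0.161
shift cm [0.13 0.1  0.06] turn [ 0.    -0.     0.001]
time_s: 7.85
tool_pos: [0.5381, 0.1019, 0.0084]
orientation: [0.0, 0.999, -0.042, -0.002]
contact_force: [-6.5, 0.5, 5.0]
opening: 0.162
finger_force: 3.5
t 7.85 clamp mm [-28.1  81.    8.4] F clamp [-6.5 -0.1  5. ] open 0.162
shift cm [0.11 0.1  0.04] turn [0.    0.005 0.001]
```

The block is on the pins: the TCP stopped and the reaction is 6.5 N. I back off and check the block numerically.

```bash
python3 -m creep '[{"hand":0.68,"x":0.2,"y":0,"z":0,"wx":0,"wy":0,"wz":0},{"hand":0.68,"x":-1,"y":0,"z":0,"wx":0,"wy":0,"wz":0},{"hand":0.68,"x":-3.5,"y":0,"z":0,"wx":0,"wy":0,"wz":0},{"hand":1,"x":-5,"y":0,"z":-2,"wx":0,"wy":0,"wz":0},{"hand":1,"x":-5,"y":0,"z":-7,"wx":0,"wy":0,"wz":0},{"hand":1,"x":-5,"y":0,"z":-12,"wx":0,"wy":0,"wz":0},{"hand":1,"x":-5,"y":0,"z":-17,"wx":0,"wy":0,"wz":0},{"hand":1,"x":-5,"y":0,"z":-17,"wx":0,"wy":0,"wz":0},{"hand":1,"x":-5,"y":0,"z":-17,"wx":0,"wy":0,"wz":0}]'; python3 go.py 0 -165 190
python3 - <<'E'
from wr import *
print(robot.get_obs()["joints"].round(2))
w=cams.snapshot("wrist");im=w["color"];cv2.imwrite("pics/w5.png",im[:,:,::-1])
u0=proj(w,T(q,[0,.082,.04]))[0].astype(int);print(u0)
m=((im[...,0]>150)&(im[...,2]>125)).astype(np.uint8);n,l,st,ce=cv2.connectedComponentsWithStats(m)
for i in range(1,n):
  if st[i][4]>300 and abs(ce[i]-u0).max()<70:
    c=cv2.findContours((l==i).astype(np.uint8),0,1)[0][0];p=cv2.approxPolyDP(c,4,True)[:,0]
    print(st[i],p.tolist(),C(w,p,40).tolist())
E
```

```text
time_s: 8.75
tool_pos: [0.4913, 0.1061, 0.1806]
orientation: [-0.0, 0.999, -0.042, 0.003]
contact_force: [0.1, 0.6, -1.8]
opening: 0.008
finger_force: 0.0
t 8.75 clamp mm [-75.2  81.2 180.6] F clamp [ 0.1  0.6 -1.8] open 0.008
shift cm [ 7.51 24.62 -0.92] turn [-0.001 -0.005  0.001]
[ 0.11 -0.2   2.   -0.    1.34  1.76]
[260  87]
[ 238   56   44   50 1690] [[240, 56], [239, 105], [280, 105], [281, 69], [244, 69], [249, 59]] [[27.7, 100.5, 40.0], [-15.6, 102.2, 40.0], [-15.6, 63.6, 40.0], [16.5, 63.3, 40.0], [16.5, 97.1, 40.0], [25.1, 92.4, 40.0]]
```

The block's x faces sit at -15.6 and 16.5 mm with parallel edges, so it is seated and square. Next I move behind the lever, fingers shut and turned 90°.

```bash
python3 -m creep '[{"hand":1,"x":0,"y":5,"z":-2,"wx":0,"wy":0,"wz":-0.15},{"hand":1,"x":1,"y":9,"z":-2.5,"wx":0,"wy":0,"wz":-0.3},{"hand":1,"x":3,"y":13,"z":-2.5,"wx":0,"wy":0,"wz":-0.45},{"hand":1,"x":5,"y":17,"z":-2.5,"wx":0,"wy":0,"wz":-0.6},{"hand":1,"x":7.5,"y":21,"z":-2.5,"wx":0,"wy":0,"wz":-0.75},{"hand":1,"x":7.5,"y":23.6,"z":-2.5,"wx":0,"wy":0,"wz":-0.9},{"hand":1,"x":7.5,"y":23.6,"z":-2.5,"wx":0,"wy":0,"wz":-1.05},{"hand":1,"x":7.5,"y":23.6,"z":-2.5,"wx":0,"wy":0,"wz":-1.2},{"hand":1,"x":7.5,"y":23.6,"z":-2.5,"wx":0,"wy":0,"wz":-1.35},{"hand":1,"x":7.5,"y":23.6,"z":-2.5,"wx":0,"wy":0,"wz":-1.5},{"hand":1,"x":7.5,"y":23.6,"z":-2.5,"wx":0,"wy":0,"wz":-1.57},{"hand":1,"x":7.5,"y":23.6,"z":-2.5,"wx":0,"wy":0,"wz":-1.57},{"hand":1,"x":7.5,"y":23.6,"z":-2.5,"wx":0,"wy":0,"wz":-1.57},{"hand":1,"x":7.5,"y":23.6,"z":-2.5,"wx":0,"wy":0,"wz":-1.57}]'; python3 go.py 0 -155 128
python3 - <<'E'
from wr import *
w=cams.snapshot("wrist");print(robot.get_obs()["joints"].round(2))
im=w["color"].astype(int);cv2.imwrite("pics/w6.png",im[:,:,::-1].astype(np.uint8))
R=cv2.Rodrigues(np.array(w["rvec"]))[0];print("cam",inv(q,-R.T@w["tvec"])*1e3)
print("proj lever grip top/low",proj(w,T(q,np.array([[0,-120.4,169.8],[0,-110,109]])/1e3)))
E
```

```text
time_s: 10.2
tool_pos: [0.5445, -0.1353, 0.2024]
orientation: [-0.001, 0.737, 0.676, -0.0]
contact_force: [-0.2, 0.9, 0.2]
opening: 0.006
finger_force: 0.0
t 10.2 clamp mm [  -1.7 -154.9  202.4] F clamp [-0.2  0.9  0.2] open 0.006
shift cm [-0.02  0.18  7.44] turn [-2.000e-03  1.000e-03  1.569e+00]
[-0.34 -0.07  1.85 -0.    1.37 -0.25]
cam [ -1.15700176 -69.29473212 385.9645943 ]
proj lever grip top/low [[262.01995878 158.54265233]
 [261.61874159 129.06666545]]
```

View pics/w6.png

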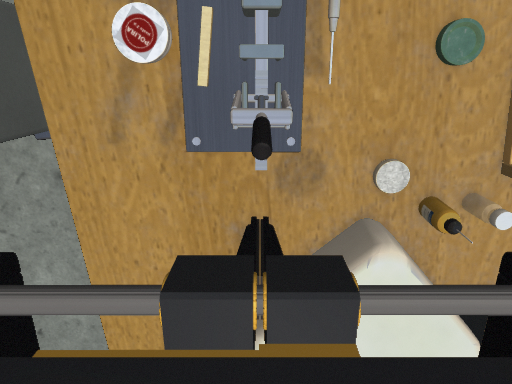

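The lever's grip, with its end at (262,150), lies straight ahead of the shut fingers at (260,220). The white box at the lower right needs a height check before I descend.

Run:
```python
from fit import *
from wr import C
w=d["side"]
for uv in [(374,130),(438,200)]:
  for z in(.0,.05,.1,.15):
    P=ray(s,np.array([uv],float),z);print(uv,z,(inv(q,P)*1e3).round(0),proj(w,P).round(0))
```

```text
(374, 130) 0.0 [[ 143. -249.    0.]] [[261. 194.]]
(374, 130) 0.05 [[ 124. -235.   50.]] [[264. 180.]]
(374, 130) 0.1 [[ 106. -222.  100.]] [[266. 165.]]
(374, 130) 0.15 [[  87. -209.  150.]] [[269. 148.]]
(438, 200) 0.0 [[ -12. -378.    0.]] [[332. 193.]]
(438, 200) 0.05 [[ -23. -358.   50.]] [[333. 179.]]
(438, 200) 0.1 [[ -34. -338.  100.]] [[334. 164.]]
(438, 200) 0.15 [[ -44. -317.  150.]] [[335. 147.]]
```

```bash
python3 -m creep '[{"hand":1,"x":0,"y":0.2,"z":4,"wx":0,"wy":0,"wz":0},{"hand":1,"x":0,"y":0.2,"z":7.4,"wx":0,"wy":0,"wz":0},{"hand":1,"x":0,"y":0.2,"z":7.4,"wx":0,"wy":0,"wz":0},{"hand":1,"x":0.8,"y":0.2,"z":7.4,"wx":0,"wy":0,"wz":0},{"hand":1,"x":1.3,"y":0.2,"z":7.4,"wx":0,"wy":0,"wz":0},{"hand":1,"x":1.8,"y":0.2,"z":7.4,"wx":0,"wy":0,"wz":0},{"hand":1,"x":2.3,"y":0.2,"z":7.4,"wx":0,"wy":0,"wz":0},{"hand":1,"x":2.8,"y":0.2,"z":7.4,"wx":0,"wy":0,"wz":0},{"hand":1,"x":3.3,"y":0.2,"z":7.4,"wx":0,"wy":0,"wz":0},{"hand":1,"x":3.8,"y":0.2,"z":7.4,"wx":0,"wy":0,"wz":0},{"hand":1,"x":4.3,"y":0.2,"z":7.4,"wx":0,"wy":0,"wz":0},{"hand":1,"x":4.3,"y":0.2,"z":7.4,"wx":0,"wy":0,"wz":0}]'; python3 go.py 0 -92 128
```

```text
time_s: 11.45
tool_pos: [0.5505, -0.0921, 0.1293]
orientation: [-0.0, 0.736, 0.677, -0.0]
contact_force: [0.0, -3.1, 1.1]
opening: 0.002
finger_force: 1.0
t 11.45 clamp mm [   0.6 -111.3  129.3] F clamp [ 0.3 -3.1  1.1] open 0.002
shift cm [ 1.93 -0.06  0.13] turn [-0.     0.     1.571]
```

```bash
python3 -m creep '[{"hand":1,"x":0.5,"y":0,"z":0,"wx":0,"wy":0,"wz":0},{"hand":1,"x":1,"y":0,"z":0,"wx":0,"wy":0,"wz":0},{"hand":1,"x":1.5,"y":0,"z":0,"wx":0,"wy":0,"wz":0},{"hand":1,"x":1.5,"y":0,"z":0,"wx":0,"wy":0,"wz":0}]'; python3 go.py 0 -92 128; python3 -m creep '[{"hand":1,"x":0.2,"y":0,"z":0,"wx":0,"wy":0,"wz":0},{"hand":1,"x":0.4,"y":0,"z":0,"wx":0,"wy":0,"wz":0},{"hand":1,"x":0.4,"y":0,"z":0,"wx":0,"wy":0,"wz":0}]'; python3 go.py 0 -92 128
```

```text
time_s: 11.85
tool_pos: [0.5517, -0.0789, 0.1295]
orientation: [0.001, 0.736, 0.677, -0.001]
contact_force: [-1.6, -7.4, 0.5]
opening: 0.006
finger_force: 3.7
t 11.85 clamp mm [  0.7 -98.  129.5] F clamp [-1.  -7.5  0.5] open 0.006
shift cm [ 0.6  -0.06  0.15] turn [0.003 0.003 1.571]
time_s: 12.15
tool_pos: [0.5519, -0.0757, 0.1294]
orientation: [0.001, 0.736, 0.677, -0.002]
contact_force: [-1.6, -8.9, 0.9]
opening: 0.003
finger_force: 4.5
t 12.15 clamp mm [  0.6 -94.8 129.4] F clamp [-0.9 -9.   0.9] open 0.003
shift cm [ 0.28 -0.06  0.14] turn [0.003 0.004 1.571]
```

```bash
for k in 1 ; do python3 -m creep '[{"hand":1,"x":0.2,"y":0,"z":0,"wx":0,"wy":0,"wz":0},{"hand":1,"x":0.3,"y":0,"z":0,"wx":0,"wy":0,"wz":0},{"hand":1,"x":0.3,"y":0,"z":0,"wx":0,"wy":0,"wz":0}]' >/dev/null; python3 go.py 0 -92 128; done;  python3 -m creep '[{"hand":1,"x":0.2,"y":0,"z":0,"wx":0,"wy":0,"wz":0},{"hand":1,"x":0.3,"y":0,"z":0,"wx":0,"wy":0,"wz":0},{"hand":1,"x":0.3,"y":0,"z":0,"wx":0,"wy":0,"wz":0}]' >/dev/null; python3 go.py 0 -92 128
```

```text
t 12.45 clamp mm [  0.6 -92.  129.2] F clamp [ 0.7 -8.9  0.5] open 0.006
shift cm [ 0.   -0.06  0.12] turn [0.004 0.004 1.571]
t 12.75 clamp mm [  0.6 -89.1 129. ] F clamp [  0.8 -10.1  -0.7] open 0.009
shift cm [-0.29 -0.06  0.1 ] turn [0.004 0.004 1.571]
```

```bash
python3 -m creep '[{"hand":1,"x":0.2,"y":0,"z":0,"wx":0,"wy":0,"wz":0},{"hand":1,"x":0.3,"y":0,"z":0,"wx":0,"wy":0,"wz":0},{"hand":1,"x":0.3,"y":0,"z":0,"wx":0,"wy":0,"wz":0}]' >/dev/null; python3 go.py 0 -92 128;   python3 -m creep '[{"hand":1,"x":0.2,"y":0,"z":0,"wx":0,"wy":0,"wz":0},{"hand":1,"x":0.3,"y":0,"z":0,"wx":0,"wy":0,"wz":0},{"hand":1,"x":0.3,"y":0,"z":0,"wx":0,"wy":0,"wz":0}]' >/dev/null; python3 go.py 0 -92 128
python3 - <<'E'
from wr import *
w=cams.snapshot("wrist");im=w["color"];cv2.imwrite("pics/w7.png",im[:,:,::-1])
s2=cams.snapshot("side");hs=cv2.cvtColor(s2["color"],cv2.COLOR_RGB2GRAY)
for th in(.1,.17): 
  P=T(q,[0,-.095+.15*np.sin(th),.022+.15*np.cos(th)]);print(th,proj(w,P),proj(s2,P))
E
```

```text
t 13.05 clamp mm [  0.6 -88.6 129. ] F clamp [ -0.1 -16.1  -1.5] open 0.005
shift cm [-0.34 -0.06  0.1 ] turn [0.008 0.008 1.571]
t 13.35 clamp mm [  0.6 -88.3 129.1] F clamp [  0.4 -25.1  -1.8] open 0.002
shift cm [-0.37 -0.06  0.11] turn [0.012 0.013 1.571]
0.1 [[258.08436177 251.31988767]] [[265.21434503 156.28583166]]
0.17 [[258.07193191 229.85054446]] [[262.3608599  157.90674773]]
```

The stop is reached: y = -88.5 with the force rising to 25 N. I retract and sample the jaw's position in the top picture.

```bash
cat > jaw.py <<'E'
from wr import *
s2=cams.snapshot("top");im=s2["color"].astype(np.float32)
ys=np.arange(-30,112,2)
def prof(x,z):
    P=T(q,np.c_[np.full(len(ys),x),ys,np.full(len(ys),z)]/1e3);u=proj(s2,P).astype(np.float32)
    return cv2.remap(im,u[:,:1].copy(),u[:,1:].copy(),1)[:,0].mean(1).astype(int)
for x in(10,-10):
    a=prof(x,59);print("jaw x",x,[f"{y}:{v}" for y,v in zip(ys,a) if -10<y<80])
a=prof(8,36);print("nose",[f"{y}:{v}" for y,v in zip(ys,a) if y>20])
E
python3 -m creep '[{"hand":1,"x":-1.5,"y":0,"z":0,"wx":0,"wy":0,"wz":0},{"hand":1,"x":-3,"y":0,"z":0,"wx":0,"wy":0,"wz":0},{"hand":1,"x":-4.5,"y":0,"z":0,"wx":0,"wy":0,"wz":0},{"hand":1,"x":-6,"y":0,"z":0,"wx":0,"wy":0,"wz":0},{"hand":1,"x":-6,"y":0,"z":0,"wx":0,"wy":0,"wz":0},{"hand":1,"x":-6,"y":0,"z":0,"wx":0,"wy":0,"wz":0}]' >/dev/null; python3 go.py 0 -88.5 128; python3 jaw.py
```

```text
t 14.05 clamp mm [   0.9 -140.9  129.6] F clamp [ 0.8 -0.3 -0.4] open 0.006
shift cm [ 5.24 -0.09  0.16] turn [-1.00e-03 -1.00e-03  1.57e+00]
jaw x 10 ['-8:157', '-6:159', '-4:158', '-2:157', '0:157', '2:157', '4:156', '6:156', '8:157', '10:157', '12:157', '14:158', '16:154', '18:142', '20:118', '22:98', '24:94', '26:93', '28:92', '30:92', '32:93', '34:94', '36:97', '38:97', '40:94', '42:93', '44:93', '46:93', '48:93', '50:93', '52:93', '54:93', '56:105', '58:157', '60:209', '62:219', '64:219', '66:217', '68:214', '70:211', '72:200', '74:181', '76:171', '78:175']
jaw x -10 ['-8:152', '-6:156', '-4:156', '-2:154', '0:155', '2:155', '4:155', '6:156', '8:157', '10:157', '12:157', '14:157', '16:157', '18:159', '20:161', '22:163', '24:163', '26:162', '28:162', '30:162', '32:162', '34:168', '36:173', '38:153', '40:102', '42:63', '44:68', '46:88', '48:95', '50:96', '52:95', '54:97', '56:113', '58:158', '60:203', '62:220', '64:220', '66:218', '68:214', '70:214', '72:214', '74:214', '76:214', '78:210']
nose ['22:104', '24:96', '26:97', '28:96', '30:96', '32:103', '34:141', '36:181', '38:175', '40:133', '42:103', '44:97', '46:96', '48:97', '50:97', '52:97', '54:96', '56:100', '58:132', '60:184', '62:218', '64:224', '66:222', '68:220', '70:217', '72:217', '74:218', '76:218', '78:216', '80:212', '82:207', '84:204', '86:202', '88:202', '90:206', '92:215', '94:223', '96:224', '98:206', '100:157', '102:111', '104:95', '106:95', '108:96', '110:95']
```

```bash
cat > jaw.py <<'E'
from wr import *
ys=np.arange(-30,115,.5)
def meas(s2):
    im=s2["color"].astype(np.float32)
    def prof(x,z):
        u=proj(s2,T(q,np.c_[np.full(len(ys),x),ys,np.full(len(ys),z)]/1e3)).astype(np.float32)
        return cv2.remap(im,u[:,:1].copy(),u[:,1:].copy(),1)[:,0].mean(1)
    a=prof(10,59);i=np.argmax((a<125)&(ys>0));jf=ys[i]
    b=prof(8,36);nf=[y for y,p,n in zip(ys[1:],b,b[1:]) if p>=138>n and y>20]
    br=[y for y,p,n in zip(ys[1:],b,b[1:]) if p<=160<n and y>20]
    return "jaw front",jf,"travel~",jf-2,"falls",nf,"rises",br
if __name__=="__main__":
    print(meas(cams.snapshot("top")))
E
python3 -c "
from jaw import *
print(meas(s))"; python3 jaw.py
python3 -m creep '[{"hand":1,"x":0.8,"y":0.1,"z":0,"wx":0,"wy":0,"wz":0},{"hand":1,"x":1.3,"y":0.1,"z":0,"wx":0,"wy":0,"wz":0},{"hand":1,"x":2.1,"y":0.1,"z":0,"wx":0,"wy":0,"wz":0},{"hand":1,"x":2.9,"y":0.1,"z":0,"wx":0,"wy":0,"wz":0},{"hand":1,"x":3.7,"y":0.1,"z":0,"wx":0,"wy":0,"wz":0},{"hand":1,"x":4.4,"y":0.1,"z":0,"wx":0,"wy":0,"wz":0},{"hand":1,"x":4.9,"y":0.1,"z":0,"wx":0,"wy":0,"wz":0},{"hand":1,"x":5.3,"y":0.1,"z":0,"wx":0,"wy":0,"wz":0},{"hand":1,"x":5.6,"y":0.1,"z":0,"wx":0,"wy":0,"wz":0},{"hand":1,"x":5.6,"y":0.1,"z":0,"wx":0,"wy":0,"wz":0},{"hand":1,"x":5.6,"y":0.1,"z":0,"wx":0,"wy":0,"wz":0}]' >/dev/null; python3 go.py 0 -88.5 128
```

```text
('jaw front', np.float64(15.5), 'travel~', np.float64(13.5), 'falls', [np.float64(37.5)], 'rises', [np.float64(33.5)])
('jaw front', np.float64(19.5), 'travel~', np.float64(17.5), 'falls', [np.float64(40.0), np.float64(101.0)], 'rises', [np.float64(35.0), np.float64(59.5)])
t 15.25 clamp mm [  2.3 -88.7 130.2] F clamp [  0.1 -15.6   1.4] open 0.006
shift cm [ 0.02 -0.23  0.22] turn [0.008 0.006 1.572]
```

```bash
python3 -m creep '[{"hand":1,"x":0.2,"y":0,"z":0,"wx":0,"wy":0,"wz":0},{"hand":1,"x":-1.5,"y":0,"z":0,"wx":0,"wy":0,"wz":0},{"hand":1,"x":-3,"y":0,"z":0,"wx":0,"wy":0,"wz":0},{"hand":1,"x":-4.5,"y":-0.2,"z":0,"wx":0,"wy":0,"wz":0},{"hand":1,"x":-5.8,"y":-0.2,"z":0.2,"wx":0,"wy":0,"wz":0},{"hand":1,"x":-5.8,"y":-0.2,"z":0.2,"wx":0,"wy":0,"wz":0},{"hand":1,"x":-5.8,"y":-0.2,"z":0.2,"wx":0,"wy":0,"wz":0}]' >/dev/null; python3 go.py 0 -88.5 128; python3 jaw.py
```

```text
t 15.95 clamp mm [  -0.5 -142.8  127.2] F clamp [ 0.7 -0.8 -0.1] open 0.007
shift cm [ 5.43  0.04 -0.07] turn [-1.00e-03 -0.00e+00  1.57e+00]
('jaw front', np.float64(29.0), 'travel~', np.float64(27.0), 'falls', [np.float64(28.5), np.float64(48.5), np.float64(101.0)], 'rises', [np.float64(44.5), np.float64(59.5)])
```

```bash
python3 -m creep '[{"hand":1,"x":0.8,"y":0,"z":0,"wx":0,"wy":0,"wz":0},{"hand":1,"x":1.5,"y":0,"z":0,"wx":0,"wy":0,"wz":0},{"hand":1,"x":2.3,"y":0,"z":0,"wx":0,"wy":0,"wz":0},{"hand":1,"x":3.1,"y":0,"z":0,"wx":0,"wy":0,"wz":0},{"hand":1,"x":3.9,"y":0,"z":0,"wx":0,"wy":0,"wz":0},{"hand":1,"x":4.6,"y":0,"z":0,"wx":0,"wy":0,"wz":0},{"hand":1,"x":5.1,"y":0,"z":0,"wx":0,"wy":0,"wz":0},{"hand":1,"x":5.5,"y":0,"z":0,"wx":0,"wy":0,"wz":0},{"hand":1,"x":5.9,"y":0,"z":0,"wx":0,"wy":0,"wz":0},{"hand":1,"x":5.9,"y":0,"z":0,"wx":0,"wy":0,"wz":0},{"hand":1,"x":5.9,"y":0,"z":0,"wx":0,"wy":0,"wz":0}]' >/dev/null; python3 go.py 0 -88.5 128; python3 -m creep '[{"hand":1,"x":-1.5,"y":0,"z":0,"wx":0,"wy":0,"wz":0},{"hand":1,"x":-3,"y":0,"z":0,"wx":0,"wy":0,"wz":0},{"hand":1,"x":-4.5,"y":0,"z":0,"wx":0,"wy":0,"wz":0},{"hand":1,"x":-5.8,"y":0,"z":0,"wx":0,"wy":0,"wz":0},{"hand":1,"x":-5.8,"y":0,"z":0,"wx":0,"wy":0,"wz":0},{"hand":1,"x":-5.8,"y":0,"z":0,"wx":0,"wy":0,"wz":0}]' >/dev/null; python3 go.py 0 -88.5 128; python3 jaw.py
```

```text
t 17.1 clamp mm [  0.2 -88.7 127.9] F clamp [ -0.2 -18.3  -0.2] open 0.008
shift cm [ 0.02 -0.02 -0.01] turn [0.01  0.008 1.572]
t 17.7 clamp mm [  -0.3 -141.9  127.5] F clamp [-0.  -0.3 -0.2] open 0.003
shift cm [ 5.34  0.02 -0.05] turn [-1.00e-03 -1.00e-03  1.57e+00]
('jaw front', np.float64(0.5), 'travel~', np.float64(-1.5), 'falls', [np.float64(36.5), np.float64(56.5), np.float64(101.0)], 'rises', [np.float64(51.5), np.float64(59.5)])
```

```bash
sed -i 's/(a<125)&(ys>0)/(a<125)\&(ys>30)/' jaw.py; python3 -m creep '[{"hand":1,"x":0.8,"y":0,"z":0,"wx":0,"wy":0,"wz":0},{"hand":1,"x":1.5,"y":0,"z":0,"wx":0,"wy":0,"wz":0},{"hand":1,"x":2.3,"y":0,"z":0,"wx":0,"wy":0,"wz":0},{"hand":1,"x":3.1,"y":0,"z":0,"wx":0,"wy":0,"wz":0},{"hand":1,"x":3.9,"y":0,"z":0,"wx":0,"wy":0,"wz":0},{"hand":1,"x":4.6,"y":0,"z":0,"wx":0,"wy":0,"wz":0},{"hand":1,"x":5.1,"y":0,"z":0,"wx":0,"wy":0,"wz":0},{"hand":1,"x":5.5,"y":0,"z":0,"wx":0,"wy":0,"wz":0},{"hand":1,"x":5.9,"y":0,"z":0,"wx":0,"wy":0,"wz":0},{"hand":1,"x":5.9,"y":0,"z":0,"wx":0,"wy":0,"wz":0},{"hand":1,"x":5.9,"y":0,"z":0,"wx":0,"wy":0,"wz":0}]' >/dev/null; python3 go.py 0 -88.5 128; python3 -m creep '[{"hand":1,"x":-1.5,"y":0,"z":0,"wx":0,"wy":0,"wz":0},{"hand":1,"x":-3,"y":0,"z":0,"wx":0,"wy":0,"wz":0},{"hand":1,"x":-4.5,"y":0,"z":0,"wx":0,"wy":0,"wz":0},{"hand":1,"x":-5.8,"y":0,"z":0,"wx":0,"wy":0,"wz":0},{"hand":1,"x":-5.8,"y":0,"z":0,"wx":0,"wy":0,"wz":0},{"hand":1,"x":-5.8,"y":0,"z":0,"wx":0,"wy":0,"wz":0}]' >/dev/null; python3 go.py 0 -88.5 128; python3 jaw.py
```

```text
t 18.85 clamp mm [  0.2 -88.6 128. ] F clamp [  1.  -21.3   0.9] open 0.003
shift cm [ 0.01 -0.02  0.  ] turn [0.012 0.01  1.572]
t 19.45 clamp mm [  -0.3 -140.8  127.4] F clamp [-0.1  0.1  0.8] open 0.008
shift cm [ 5.23  0.03 -0.05] turn [-1.00e-03 -1.00e-03  1.57e+00]
('jaw front', np.float64(42.5), 'travel~', np.float64(40.5), 'falls', [np.float64(42.5), np.float64(104.5)], 'rises', [np.float64(59.5)])
```

```bash
python3 -m creep '[{"hand":1,"x":0.8,"y":0,"z":0,"wx":0,"wy":0,"wz":0},{"hand":1,"x":1.5,"y":0,"z":0,"wx":0,"wy":0,"wz":0},{"hand":1,"x":2.3,"y":0,"z":0,"wx":0,"wy":0,"wz":0},{"hand":1,"x":3.1,"y":0,"z":0,"wx":0,"wy":0,"wz":0},{"hand":1,"x":3.9,"y":0,"z":0,"wx":0,"wy":0,"wz":0},{"hand":1,"x":4.6,"y":0,"z":0,"wx":0,"wy":0,"wz":0},{"hand":1,"x":5.1,"y":0,"z":0,"wx":0,"wy":0,"wz":0},{"hand":1,"x":5.5,"y":0,"z":0,"wx":0,"wy":0,"wz":0},{"hand":1,"x":5.9,"y":0,"z":0,"wx":0,"wy":0,"wz":0},{"hand":1,"x":5.9,"y":0,"z":0,"wx":0,"wy":0,"wz":0},{"hand":1,"x":5.9,"y":0,"z":0,"wx":0,"wy":0,"wz":0}]' >/dev/null; python3 go.py 0 -88.5 128; python3 -m creep '[{"hand":1,"x":-1.5,"y":0,"z":0,"wx":0,"wy":0,"wz":0},{"hand":1,"x":-3,"y":0,"z":0,"wx":0,"wy":0,"wz":0},{"hand":1,"x":-4.5,"y":0,"z":0,"wx":0,"wy":0,"wz":0},{"hand":1,"x":-5.8,"y":0,"z":0,"wx":0,"wy":0,"wz":0},{"hand":1,"x":-5.8,"y":0,"z":0,"wx":0,"wy":0,"wz":0},{"hand":1,"x":-5.8,"y":0,"z":0,"wx":0,"wy":0,"wz":0}]' >/dev/null; python3 go.py 0 -88.5 128; python3 jaw.py
```

```text
t 20.6 clamp mm [  0.3 -88.5 128.4] F clamp [  0.2 -24.1   1.3] open 0.003
shift cm [-0.   -0.03  0.04] turn [0.013 0.011 1.572]
t 21.2 clamp mm [  -0.3 -139.8  127.4] F clamp [-0.3 -0.9 -0.1] open 0.005
shift cm [ 5.13  0.03 -0.06] turn [-1.00e-03 -1.00e-03  1.57e+00]
('jaw front', np.float64(51.0), 'travel~', np.float64(49.0), 'falls', [np.float64(51.0), np.float64(113.0)], 'rises', [np.float64(68.0)])
```

```bash
python3 -m creep '[{"hand":1,"x":0.7,"y":0,"z":0,"wx":0,"wy":0,"wz":0},{"hand":1,"x":1.4,"y":0,"z":0,"wx":0,"wy":0,"wz":0},{"hand":1,"x":2.2,"y":0,"z":0,"wx":0,"wy":0,"wz":0},{"hand":1,"x":3,"y":0,"z":0,"wx":0,"wy":0,"wz":0},{"hand":1,"x":3.8,"y":0,"z":0,"wx":0,"wy":0,"wz":0},{"hand":1,"x":4.5,"y":0,"z":0,"wx":0,"wy":0,"wz":0},{"hand":1,"x":5,"y":0,"z":0,"wx":0,"wy":0,"wz":0},{"hand":1,"x":5.4,"y":0,"z":0,"wx":0,"wy":0,"wz":0},{"hand":1,"x":5.8,"y":0,"z":0,"wx":0,"wy":0,"wz":0},{"hand":1,"x":5.8,"y":0,"z":0,"wx":0,"wy":0,"wz":0},{"hand":1,"x":5.8,"y":0,"z":0,"wx":0,"wy":0,"wz":0}]' >/dev/null; python3 go.py 0 -88.5 128; python3 -m creep '[{"hand":1,"x":-1.5,"y":0,"z":0,"wx":0,"wy":0,"wz":0},{"hand":1,"x":-3,"y":0,"z":0,"wx":0,"wy":0,"wz":0},{"hand":1,"x":-4.5,"y":0,"z":0,"wx":0,"wy":0,"wz":0},{"hand":1,"x":-6.5,"y":0,"z":-1,"wx":0,"wy":0,"wz":0},{"hand":1,"x":-6.5,"y":0,"z":-4,"wx":0,"wy":0,"wz":0},{"hand":1,"x":-6.5,"y":0,"z":-8,"wx":0,"wy":0,"wz":0},{"hand":1,"x":-6.5,"y":0,"z":-8,"wx":0,"wy":0,"wz":0}]' >/dev/null; python3 go.py 0 -30 230; python3 jaw.py
```

```text
t 22.35 clamp mm [  0.3 -88.5 128.3] F clamp [  0.6 -23.8   1. ] open 0.006
shift cm [ 0.   -0.03  0.03] turn [0.013 0.011 1.572]
t 23.05 clamp mm [   3.  -147.5  214.1] F clamp [0.2 0.4 0.5] open 0.005
shift cm [11.75 -0.29 -1.6 ] turn [ 0.009 -0.007  1.57 ]
('jaw front', np.float64(58.5), 'travel~', np.float64(56.5), 'falls', [np.float64(28.0), np.float64(59.0), np.float64(114.5)], 'rises', [np.float64(69.5)])
```

```bash
python3 -m creep '[{"hand":1,"x":5,"y":0,"z":-3,"wx":0,"wy":0,"wz":0},{"hand":1,"x":10,"y":0,"z":-5,"wx":0,"wy":0,"wz":0},{"hand":1,"x":15,"y":0,"z":-5,"wx":0,"wy":0,"wz":0},{"hand":1,"x":15,"y":0,"z":-5,"wx":0,"wy":0,"wz":0},{"hand":1,"x":15,"y":0,"z":-5,"wx":0,"wy":0,"wz":0},{"hand":1,"x":15,"y":0,"z":-5,"wx":0,"wy":0,"wz":0}]' | head -2
python3 - <<'E'
from wr import *
w=cams.snapshot("wrist");im=w["color"].astype(np.float32)
ys=np.arange(40,125,1.)
for x,z in((8,59),(12,40),(-12,40),(0,26)):
    u=proj(w,T(q,np.c_[np.full(len(ys),x),ys,np.full(len(ys),z)]/1e3)).astype(np.float32)
    a=cv2.remap(im,u[:,:1].copy(),u[:,1:].copy(),1)[:,0].mean(1).astype(int);print(x,z,"from y=40:",a.tolist())
m=((im[...,0]>150)&(im[...,2]>125)).astype(np.uint8);u0=proj(w,T(q,[0,.096,.04]))[0];print(u0)
n,l,st,ce=cv2.connectedComponentsWithStats(m)
for i in range(1,n):
  if st[i][4]>300 and abs(ce[i]-u0).max()<60:
    c=cv2.findContours((l==i).astype(np.uint8),0,1)[0][0];p=cv2.approxPolyDP(c,4,True)[:,0];print(st[i],C(w,p,40)[:,:2].tolist())
# lever at rest: dark pixels of the grip in the side view, at the start and now
s2=cams.snapshot("side")
for S in(d["side"],s2):
    g=cv2.cvtColor(S["color"],cv2.COLOR_RGB2GRAY)[150:182,265:290]
    yy,xx=np.where(g<60);print("grip px",len(xx),xx.mean()+265,yy.mean()+150)
E
```

```text
time_s: 23.7
tool_pos: [0.5587, 0.0214, 0.2559]
8 59 from y=40: [141, 142, 142, 141, 140, 139, 139, 139, 139, 139, 139, 140, 139, 141, 141, 140, 140, 140, 140, 141, 140, 139, 126, 89, 79, 79, 86, 87, 87, 87, 86, 86, 89, 124, 160, 170, 171, 171, 181, 203, 204, 203, 206, 206, 205, 201, 195, 197, 199, 200, 198, 199, 200, 199, 197, 198, 201, 187, 184, 181, 180, 178, 177, 177, 176, 177, 176, 176, 192, 199, 201, 202, 205, 205, 205, 204, 105, 85, 61, 58, 79, 112, 122, 128, 136]
12 40 from y=40: [139, 140, 139, 140, 139, 139, 140, 141, 141, 140, 140, 141, 140, 140, 140, 141, 139, 139, 140, 138, 139, 116, 86, 78, 79, 86, 86, 85, 86, 86, 85, 87, 111, 149, 159, 160, 157, 160, 194, 201, 200, 200, 200, 201, 203, 201, 195, 197, 198, 196, 199, 198, 197, 197, 198, 197, 198, 192, 182, 181, 180, 178, 177, 175, 175, 175, 173, 175, 176, 192, 196, 196, 196, 196, 197, 199, 200, 146, 83, 72, 56, 66, 92, 115, 123]
-12 40 from y=40: [138, 138, 137, 137, 138, 138, 138, 139, 140, 140, 140, 141, 140, 140, 140, 140, 140, 139, 139, 139, 139, 117, 90, 80, 79, 85, 85, 87, 86, 86, 86, 86, 87, 101, 136, 137, 136, 138
[... 238 characters left out ...]
rom y=40: [140, 139, 140, 141, 141, 141, 141, 141, 141, 141, 141, 141, 141, 140, 140, 141, 140, 139, 138, 138, 117, 90, 97, 148, 165, 166, 166, 167, 167, 167, 167, 166, 152, 166, 171, 171, 169, 172, 194, 195, 195, 196, 197, 197, 198, 196, 189, 188, 191, 189, 189, 190, 190, 190, 191, 194, 197, 198, 176, 177, 175, 175, 174, 174, 173, 171, 171, 173, 172, 173, 196, 199, 200, 200, 198, 197, 198, 198, 184, 168, 167, 132, 56, 84, 113]
[260.69977608  69.54995609]
[ 246   47   40   52 1340] [[-1.9, 119.6], [-16.3, 115.5], [-15.6, 78.2], [5.0, 64.9], [6.1, 72.7], [27.6, 83.7], [16.2, 86.9], [16.9, 116.5]]
grip px 103 273.62135922330094 166.97087378640776
grip px 99 273.6666666666667 166.94949494949495
```

Run:
```python
from wr import *
now=cams.snapshot("wrist");old=pickle.load(open("w.pkl","rb"))
def pr(w,x,z,a,b):
    ys=np.arange(a,b,.5);u=proj(w,T(q,np.c_[np.full(len(ys),x),ys,np.full(len(ys),z)]/1e3)).astype(np.float32)
    v=cv2.remap(w["color"].astype(np.float32),u[:,:1].copy(),u[:,1:].copy(),1)[:,0].mean(1).astype(int)
    return list(v)
for n,w in(("old",old),("now",now)):
    R=cv2.Rodrigues(np.array(w["rvec"]))[0];print(n,"cam",(inv(q,-R.T@w["tvec"])*1e3).round())
print("old jaw z59 from y=12",pr(old,8,59,12,28));print("old nose z36 from y=34",pr(old,8,36,34,50));print("old anvil face z46 from 112",pr(old,14,46,112,126))
print("now jaw z59 from y=56",pr(now,8,59,56,70));print("now block/nose z36 x=8 from 68",pr(now,8,36,68,82));print("now x=15 z40 (no nose) from 68",pr(now,15,40,68,84));print("now anvil",pr(now,14,46,112,126),"block +y x-15",pr(now,-15,40,112,122))
```

```text
old cam [ 52.  82. 192.]
now cam [  0.  87. 440.]
old jaw z59 from y=12 [np.int64(157), np.int64(157), np.int64(157), np.int64(158), np.int64(157), np.int64(156), np.int64(156), np.int64(156), np.int64(156), np.int64(156), np.int64(156), np.int64(155), np.int64(153), np.int64(152), np.int64(151), np.int64(146), np.int64(130), np.int64(112), np.int64(95), np.int64(84), np.int64(83), np.int64(82), np.int64(83), np.int64(84), np.int64(83), np.int64(83), np.int64(83), np.int64(82), np.int64(82), np.int64(83), np.int64(82), np.int64(83)]
old nose z36 from y=34 [np.int64(147), np.int64(147), np.int64(148), np.int64(153), np.int64(174), np.int64(188), np.int64(189), np.int64(191), np.int64(192), np.int64(192), np.int64(190), np.int64(184), np.int64(155), np.int64(112), np.int64(103), np.int64(103), np.int64(102), np.int64(101), np.int64(100), np.int64(99), np.int64(97), np.int64(68), np.int64(47), np.int64(43), np.int64(42), np.int64(41), np.int64(42), np.int64(41), np.int64(43), np.int64(42), np.int64(42), np.int64(44)]
old anvil face z46 from 112 [np.int64(96), np.int64(96), np.int64(96),
[... 1756 characters left out ...]
.int64(194), np.int64(193), np.int64(193), np.int64(194), np.int64(195), np.int64(194), np.int64(188), np.int64(172), np.int64(150), np.int64(111), np.int64(81), np.int64(79), np.int64(74), np.int64(63), np.int64(55), np.int64(56), np.int64(61), np.int64(76), np.int64(92), np.int64(103), np.int64(114), np.int64(119), np.int64(124), np.int64(130), np.int64(135), np.int64(137), np.int64(138)] block +y x-15 [np.int64(201), np.int64(201), np.int64(201), np.int64(201), np.int64(201), np.int64(202), np.int64(202), np.int64(201), np.int64(192), np.int64(170), np.int64(144), np.int64(112), np.int64(83), np.int64(80), np.int64(75), np.int64(67), np.int64(58), np.int64(57), np.int64(56), np.int64(71)]
```

The block is seated and the lever is at rest. The nose reads about 5.4–6.2 mm: in range, but near the low limit, and another full stroke would overshoot. A half stroke should trim it towards mid-range, since the slide is stiff and does not come back.

```bash
python3 -m creep '[{"hand":1,"x":-5,"y":0,"z":0,"wx":0,"wy":0,"wz":0},{"hand":1,"x":-10,"y":0,"z":0,"wx":0,"wy":0,"wz":0},{"hand":1,"x":-15,"y":0,"z":0,"wx":0,"wy":0,"wz":0},{"hand":1,"x":-15,"y":0,"z":0,"wx":0,"wy":0,"wz":0},{"hand":1,"x":-15,"y":0,"z":4,"wx":0,"wy":0,"wz":0},{"hand":1,"x":-15,"y":0,"z":8,"wx":0,"wy":0,"wz":0},{"hand":1,"x":-15,"y":0,"z":12.7,"wx":0,"wy":0,"wz":0},{"hand":1,"x":-15,"y":0,"z":12.7,"wx":0,"wy":0,"wz":0},{"hand":1,"x":-15,"y":0,"z":12.7,"wx":0,"wy":0,"wz":0}]' >/dev/null;python3 go.py 0 -106 128; python3 jaw.py
```

```text
t 24.75 clamp mm [  -0.7 -147.   130.4] F clamp [0.1 0.1 0.9] open 0.004
shift cm [4.1  0.07 0.24] turn [-2.00e-03  1.00e-03  1.57e+00]
('jaw front', np.float64(58.5), 'travel~', np.float64(56.5), 'falls', [np.float64(59.0), np.float64(114.5)], 'rises', [np.float64(69.5)])
```

```bash
python3 -m creep '[{"hand":1,"x":0.8,"y":0.1,"z":0.2,"wx":0,"wy":0,"wz":0},{"hand":1,"x":1.6,"y":0.1,"z":0.2,"wx":0,"wy":0,"wz":0},{"hand":1,"x":2.4,"y":0.1,"z":0.2,"wx":0,"wy":0,"wz":0},{"hand":1,"x":3,"y":0.1,"z":0.2,"wx":0,"wy":0,"wz":0},{"hand":1,"x":3.6,"y":0.1,"z":0.2,"wx":0,"wy":0,"wz":0},{"hand":1,"x":4.1,"y":0.1,"z":0.2,"wx":0,"wy":0,"wz":0},{"hand":1,"x":4.1,"y":0.1,"z":0.2,"wx":0,"wy":0,"wz":0}]' >/dev/null;python3 go.py 0 -106 128; python3 jaw.py
```

```text
t 25.5 clamp mm [   2.  -107.7  130.9] F clamp [-1.4 -9.6  6.4] open 0.004
shift cm [ 0.18 -0.2   0.29] turn [0.007 0.002 1.572]
('jaw front', np.float64(61.0), 'travel~', np.float64(59.0), 'falls', [np.float64(61.0), np.float64(114.5)], 'rises', [np.float64(70.0)])
```

```bash
python3 -m creep '[{"hand":1,"x":-1.5,"y":0,"z":0,"wx":0,"wy":0,"wz":0},{"hand":1,"x":-3,"y":0,"z":0,"wx":0,"wy":0,"wz":0},{"hand":1,"x":-4.5,"y":0,"z":0,"wx":0,"wy":0,"wz":0},{"hand":1,"x":-4.5,"y":0,"z":-4,"wx":0,"wy":0,"wz":0},{"hand":1,"x":-4.5,"y":0,"z":-9,"wx":0,"wy":0,"wz":0},{"hand":1,"x":0,"y":0,"z":-12,"wx":0,"wy":0,"wz":0},{"hand":1,"x":5,"y":0,"z":-12.5,"wx":0,"wy":0,"wz":0},{"hand":1,"x":10.8,"y":0,"z":-12.5,"wx":0,"wy":0,"wz":0},{"hand":1,"x":10.8,"y":0,"z":-12.5,"wx":0,"wy":0,"wz":0},{"hand":1,"x":10.8,"y":0,"z":-12.5,"wx":0,"wy":0,"wz":0},{"hand":1,"x":10.8,"y":0,"z":-12.5,"wx":0,"wy":0,"wz":0}]' |head -2
python3 - <<'E'
from wr import *
import jaw
now=cams.snapshot("wrist")
def edge(w,x,z,a,b,lv,up):
    ys=np.arange(a,b,.25);u=proj(w,T(q,np.c_[np.full(len(ys),x),ys,np.full(len(ys),z)]/1e3)).astype(np.float32)
    v=cv2.remap(w["color"].astype(np.float32),u[:,:1].copy(),u[:,1:].copy(),1)[:,0].mean(1)
    return ys[np.argmax(v>lv if up else v<lv)]
for x in(8,-8,12):print("jaw",edge(now,x,59,56,72,112,0))
print("block -y",edge(now,15.5,40,70,84,140,1),edge(now,-15,40,70,84,140,1),"+y",edge(now,-15,40,112,122,140,0),edge(now,14,40,112,122,140,0))
print("nose back",edge(now,8,36,68,84,125,1))
print(jaw.meas(cams.snapshot("top")))
S=cams.snapshot("side");g=cv2.cvtColor(S["color"],cv2.COLOR_RGB2GRAY)[150:182,265:290]
yy,xx=np.where(g<60);print("grip px",len(xx),xx.mean()+265,yy.mean()+150, robot.get_obs()["contact_force"])
E
```

```text
time_s: 26.65
tool_pos: [0.56, 0.0198, 0.2528]
jaw 64.25
jaw 64.25
jaw 64.25
block -y 77.5 77.5 +y 117.25 117.25
nose back 72.75
('jaw front', np.float64(30.5), 'travel~', np.float64(28.5), 'falls', [], 'rises', [])
grip px 97 273.680412371134 166.94845360824743 [0.12735592 0.20742656 0.24719375]
```

The nose is now about 7 mm in, the block is square on the button, the lever is at rest and the robot is clear. I hand in.

```bash
python3 -c "
from station import sign_off
print(sign_off())"
```

```text
the job is handed in; nothing more can be done
None
```

I handed the job in at about 27 s, but the judge's result was not shown: by my camera measurements the V-block is square on the pins and end button, the nose is about 7 mm in, and the lever is at rest after six full strokes plus one half-stroke trim (not a full stroke as asked, because the nose first read only about 5.4 mm); I did not re-measure the tin, screwdriver or bar at the end.

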